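Raise the barrier and feed the carton through

TASK

Push the counterweighted barrier arm of the loading lane up, past its balance point, so that it stays raised by itself. Then push the small white carton along the lane, past the raised arm, until it is fully home against the end stop. Only push: do not lift or tip the carton, and leave the specimen cup, the bench timer and the petri dish where they are.

Things in the scene. Friction and masses are not known exactly. Their poses are not given: they have to be found in the camera images.
- gate: fixed aluminium loading lane with a barrier arm across it. Origin on the worktop, mid-lane, straight below the arm; x along the lane away from the robot (push direction), y left, z up. Lane floor 3 mm thick, x -120 to 80 mm; 58 mm wide between side rails, whose tops are at z = 19 mm. Yaw varies.
- barrier (a joint): arm angle, rad: 0 = lowered, level across the lane; grows as the free end rises; 1.6 = raised on its stop, just past upright. Let go below about 0.85 it falls back to 0; beyond about 0.95 its counterweight (on a crank above and behind the pivot) carries it on to 1.6, where it stays. Damped, 2.5 rad/s at most. At the free end 1.2 N upward or 5 N level starts it.
- barrier_tip (a point): centre of the arm's free end (black rubber cap), 186 mm out from the pivot axis and 45 mm above it when lowered (gate y = -96, z = 105 mm). The arm's last part, from the bend to here, slopes up and outward at 60 degrees; pushed on its outer right-hand side towards the post and upward, the arm swings up. Bare worktop to its right.
- barrier_bend (a point): axis point of the arm at its bend, 160 mm from the pivot; lowered at gate y = -70, z = 60 mm. From pivot to bend the arm is a straight level dark steel bar, 12 mm wide along the lane, 14 mm high (underside z = 53 mm). The arm swings in the gate's plane x = 0.
- barrier_hinge (a point): pivot axis of the arm (along gate x) at gate x = 0, y = 90, z = 60 mm, fixed, in a grey bearing post (x within 22, y 75 to 105 mm, top z = 78 mm). Left of it a clear plastic guard box covers the counterweight (x within 29, y 105 to 163 mm, top z = 124 mm).
- catch_fork (a point): top middle of the grey fork that carries the lowered arm at the right of the lane (gate x = 0, y = -43, z = 52 mm); fixed. Fork: x within 17, y -49 to -37 mm, prongs up to z = 63 mm.
- lane_stop (a point): middle of the inner face of the lane's end stop, at lane floor height (gate x = 72.5, y = 0, z = 3 mm); fixed. The stop's top is at z = 35 mm.
- carton: loose small white stock carton, 50 x 85 x 66 mm, 90 g, standing in the lane on the robot's side of the arm; too tall to pass under the lowered arm. Origin at the centre of its underside; its long side (own y axis, 85 mm) lies along the lane, own x (50 mm) across it, z up. Home against the end stop, its origin is at the gate's x = 30 mm.
- cup: bystander: loose white specimen cup with a screw lid, 60 mm across, 72 mm high, standing to the right of the arm's free end. Origin at the centre of its underside.
- bench_timer: bystander: loose white bench timer with three keys lying flat, 68 x 62 x 19 mm, to the left of the lane's near end. Origin at the centre of its underside.
- dish: bystander: loose round petri dish, 66 mm across, 15 mm high, to the left of the guard box. Origin at the centre of its underside.
Things that resemble listed ones, but are neither listed nor needed, are in the scene too. Several things have the shape of the carton; the one meant has the colours described above.

How it is judged:
By the outcome, as a careful person would: the job done as asked, in the order asked, and still so for the second after the job is handed in, with the robot touching nothing.
It also fails if it takes over 45 s, if anything falls off the work surface, if the arm or the gripper's body presses on something with over 40 N, if the wrist force passes 120 N, or if a joint passes its speed limit or range.

ROBOT

A 6-joint arm with a two-finger parallel gripper is mounted at the origin on a cart in front of the work surface, level with it; the furniture and walls round the work are solid. World frame = base frame: x ahead of the robot, y to its left, z up, the work surface at z = 0. Lengths are in mm, angles in degrees, forces in N, time in s.
With the tool pointing down it reaches from about 350 to 850 mm from the base axis. Payload 8.1 kg.
Tool frame: the origin (TCP) lies midway between the tips of the shut fingers; the grasp point (between the pads) lies 19 mm behind it; z points along the fingers, y is the direction in which the jaws open and shut (so a half turn about z gives the same grasp; the last joint's range is limited). The gripper opens to 85 mm and grips with 20 to 120 N. Pads are 22 mm wide; open, the fingers measure 114 mm over their backs; the gripper's body (76 mm by 85 mm) begins 54 mm behind the grasp point. The pads swing forward as they close: fully open they stand 13 mm farther back than shut.
Start: joints at [62.544, 7.471, 85.268, -0, 87.261, -4.893], TCP at [230.2, 554.088, 231.292] pointing down, gripper open.
Joint ranges: [-169.43, 169.43], [-51.17, 129.36], [1.28, 143.12], [-76.62, 256.62], [0, 156.53], [-152.29, 152.29]. Speed limits (degrees/s): [136.94, 136.94, 159.86, 180, 180, 180].

INTERFACE

Orientations are given as [roll, pitch, yaw] about the fixed x, y, z axes, in that order (R = Rz(yaw) Ry(pitch) Rx(roll)).
In Python, from bench import telemetry, snapshot, camera_params, job gives the robot as it stands. The module is installed in compiled form; this text tells all that it offers.
- The arm moves only by the shell command python3 -m jog 'ROWS' [FORCE]. ROWS is JSON, a list that holds one entry, the list of rows, each a list of 7 numbers: the shift along the tool's x, y, z in units of 50 mm (1.0 is 50 mm), then the turn, a rotation vector about the tool's x, y, z in units of 2 pi rad (1.0 is 2 pi rad), then the opening, from 0 (shut) to 1 (fully open). In form: [[[dx, dy, dz, rx, ry, rz, claw], ...]]. A call has 1 to 12 rows; each row shifts and turns the commanded pose from where the row before left it, along the tool's axes as they then stand; what a row does not reach is not made up. A row lasts 1/8 s, in which the tool goes at most 62.5 mm and 10.7 degrees, less where a joint would pass 70% of its speed; a pose out of reach is approached as far as the arm can. A call with a number of a shift or a turn outside -1 to 1 is refused whole. A call with a gripper value outside its range is refused whole. The fingers move at their own pace and stop on an object; FORCE is the grip in N (left out, the last holds). Time passes only in rows, so rows that do not move let the fingers close. It gives the time, the measured TCP pose, the force and the opening at its end, in the units of the state.
- telemetry.sense(): the state, without advancing time (a new reading comes with each control period).
- snapshot(name): name is "scene" or "top" or "wrist"; returns (picture, depth): 480x640x3 uint8, red, green, blue; 480x640 float32, mm along the optical axis (not along the pixel's ray), 0 where there is no reading.
- camera_params(name): a dict with "K" (3x3 intrinsics, pixels), "extrinsics" (4x4, takes a point from camera to world coordinates). Camera axes: x right, y down, z forward; pixel columns grow to the right and rows downward; lengths in mm; the calibration is good to about 2 mm. A picture is of the moment at which its call begins: read the wrist's pose just before it. camera_params takes no time and is no camera call; for the wrist camera it gives the pose at the moment of the call.
- job.hand_in(): hands the job in, once; it reports no verdict.
The state is a dict: "time": time; "joint_pos": joint angles; "qd": joint speeds; "joint_efforts": joint torques, N m; "tool_pos": TCP position; "tcp_rot": TCP orientation; "ft_force": force on the tool from outside, world axes, zero at the start; "wrist_torque": the same for the moment, N m; "finger_gap": finger opening in mm.
Only numpy, scipy, OpenCV 4.12 (cv2) and the standard library are available. Lean on these libraries where they do the work, as an engineer would, in place of code of your own. Each camera call takes 0.05 s, during which the arm holds its last target. There are 200 camera calls.

## Working session

There is one attempt and no reset: what is moved stays moved. The work goes in short steps, Python scripts to look and compute and a shell command to move; the robot and the scene stay as the last step left them, time stands still between calls to the robot, and variables do not carry over. Pictures are saved under pics/ and viewed, about 8 in all and at most 12, crops included, and the job is handed in when it is done.

```bash
mkdir -p pics
cat > h.py <<'E'
import numpy as np, cv2
from bench import telemetry, snapshot, camera_params, job
def snap(n,f=None):
    cp=camera_params(n); im,d=snapshot(n)
    if f: cv2.imwrite('pics/'+f,im[:,:,::-1]); np.savez('pics/'+f[:-4],im=im,d=d,K=cp['K'],E=cp['extrinsics'])
    return im,d,np.array(cp['K']),np.array(cp['extrinsics'])
def load(f):
    z=np.load('pics/'+f+'.npz'); return z['im'],z['d'],z['K'],z['E']
def onplane(u,v,z,K,E):
    r=E[:3,:3]@np.linalg.inv(K)@np.array([u,v,1.]); o=E[:3,3]; return o+r*(z-o[2])/r[2]
def cloud(d,K,E):
    v,u=np.indices(d.shape); P=np.stack([(u-K[0,2])/K[0,0]*d,(v-K[1,2])/K[1,1]*d,d],-1); return P@E[:3,:3].T+E[:3,3]
def proj(p,K,E):
    c=np.linalg.inv(E)@np.r_[p,1]; q=K@c[:3]; return q[:2]/q[2]
E
python3 - <<'E'
from h import *
for n in ('top','scene'):
    im,d,K,E=snap(n,n+'0.png'); print(n,E.round(2).tolist(),K.tolist(),(d>0).mean())
a=cv2.imread('pics/top0.png')
print(telemetry.sense())
E
```

```text
top [[0.01, -0.99, 0.16, 328.66], [-1.0, -0.01, 0.0, 227.68], [-0.0, -0.16, -0.99, 1093.46], [0.0, 0.0, 0.0, 1.0]] [[569.1497651037561, 0.0, 314.59764928977324], [0.0, 569.1497651037561, 236.79989798234413], [0.0, 0.0, 1.0]] 0.9960514322916667
scene [[-0.83, -0.29, 0.47, 52.79], [-0.55, 0.42, -0.72, 902.22], [0.01, -0.86, -0.51, 562.07], [0.0, 0.0, 0.0, 1.0]] [[502.3042080675502, 0.0, 313.0421046303485], [0.0, 502.3042080675502, 241.54601190916145], [0.0, 0.0, 1.0]] 0.995927734375
{'time': 0.1, 'joint_pos': array([ 6.25457792e+01,  7.51115952e+00,  8.53231617e+01, -9.71084605e-04,
        8.72612764e+01, -4.89252714e+00]), 'qd': array([-0.03582388, -0.0946742 , -0.134226  , -0.09437467, -0.04033609,
       -0.06158364]), 'joint_efforts': array([ 1.16099051e-03, -5.70957649e+01, -5.01937401e+01, -1.94929630e-04,
        8.20699031e-03,  1.01237968e-04]), 'tool_pos': array([229.95845843, 553.64910549, 230.34421233]), 'tcp_rot': array([-1.79904668e+02, -7.18686748e-03,  1.57438348e+02]), 'ft_force': array([0.369171  , 0.03134836, 0.6435427 ]), 'wrist_torque': array([-0.01994161, -0.00804144, -0.00338687]), 'finger_gap': 85.60273173278547}
```

View pics/top0.png

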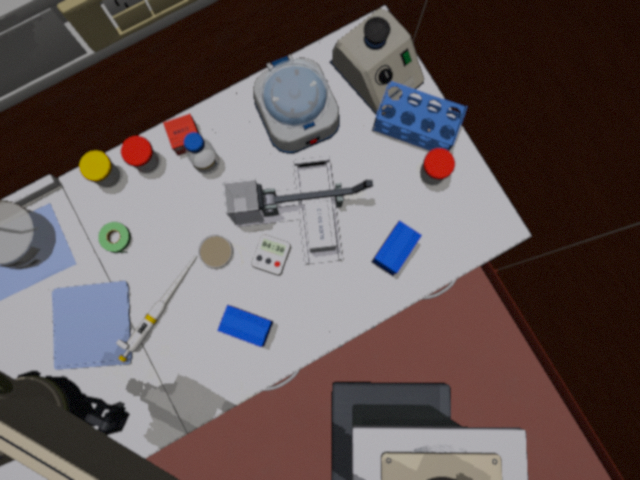

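View pics/scene0.png

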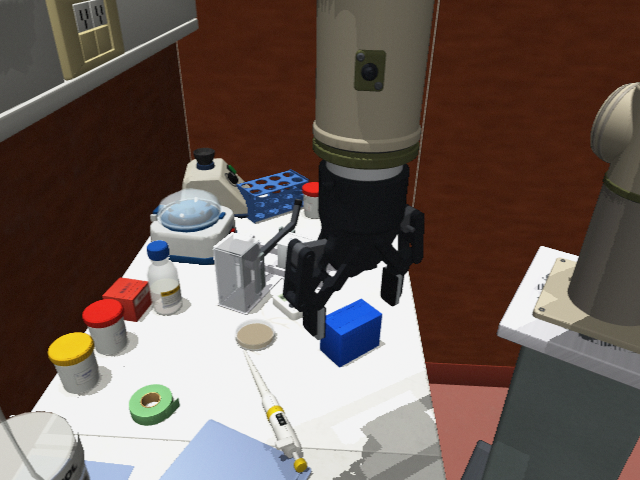

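Run:
```python
from h import *
im,d,K,E=load('top0')
c=im[140:280,210:470,::-1]; cv2.imwrite('pics/c1.png',cv2.resize(c,None,fx=3,fy=3,interpolation=cv2.INTER_CUBIC))
P=cloud(d,K,E)
for n,(u,v) in dict(cup=(438,160),post=(268,200),guard=(240,198),tip=(369,184),bend=(345,190),carton=(319,225),dish=(215,250),timer=(271,253),bot=(202,150),table=(420,200),rb1=(400,240)).items():
    print(n,P[v,u].round(0), P[v-3:v+4,u-3:u+4,2].max().round())
hsv=cv2.cvtColor(im,cv2.COLOR_RGB2HSV)
Z=P[...,2].copy()
r=Z[140:280:5,290:345:4].round().astype(int)
for i,row in enumerate(r): print(140+5*i,row.tolist())
```

```text
cup [641.   3.  72.] 1093.0
post [561. 317.  76.] 79.0
guard [553. 361. 124.] 127.0
tip [585. 134. 105.] 110.0
bend [583. 175.  67.] 72.0
carton [516. 223.  72.] 73.0
dish [476. 421.  14.] 19.0
timer [471. 314.  18.] 1093.0
bot [647. 436. 101.] 1093.0
table [581.  25.   3.] 3.0
rb1 [490.  75.  68.] 72.0
140 [66, 68, 61, 66, 54, 48, 52, 28, 15, 0, 2, -2, -4, 3]
145 [46, 49, 43, 33, 27, 21, 1, -3, -2, -1, -1, 2, -2, 2]
150 [22, 24, 18, 2, 1, -4, -5, -4, -1, 4, -2, 3, 0, 1]
155 [-1, -2, -1, 1, 2, 0, 1, -3, 3, 1, -1, -1, 2, -2]
160 [-2, 35, 35, 32, 30, 34, 39, 32, 37, 30, 0, 2, 1, 1]
165 [1, 14, 17, 17, 17, 10, 8, 6, 6, 6, 5, -1, -1, -3]
170 [2, 3, 4, 6, 2, 1, 2, 5, 7, 4, 19, 0, 2, 0]
175 [-2, 2, 6, 5, 0, 6, 4, 0, 2, 1, 17, 1, 1, 2]
180 [-3, -1, 20, 3, -2, 3, 5, 4, 3, 0, 18, -1, 0, -2]
185 [1, 0, 19, 1, 2, 4, 4, 1, 5, 0, 22, 2, 60, 1]
190 [3, 2, 17, 2, 6, 2, 4, -1, 65, 66, 68, 65, 66, 67]
195 [64, 68, 68, 71, 67, 66, 66, 69, 67, 66, 66, 60, 61, 55]
200 [62, 59, 54, 6, 4, 5, 4, 9, 3, 2, 68, 24, 65, 60]
205 [1, 3, 4, 4, 67, 72, 72, 68, 70, 69, 70, 18, 27, 0]
210 [0, 5, 3, 19, 65, 69, 68, 68, 70, 70, 67, 19, 0, 1]
215 [2, -1, 4, 18, 70, 69, 67, 67, 69, 66, 67, 21, 3, 3]
220 [-3, -2, -1, 19, 67, 68, 71, 67, 70, 69, 69, 19, -3, 1]
225 [-2, -4, -1, 17, 6, 68, 67, 65, 68, 71, 71, 67, 1, 0]
230 [0, -1, -3, 25, 5, 68, 67, 69, 68, 68, 67, 70, 17, 0]
235 [3, 1093, 2, 18, 3, 70, 70, 70, 69, 65, 67, 68, 17, 4]
240 [0, -2, -1, 3, 5, 70, 70, 68, 66, 69, 67, 69, 17, -2]
245 [9, -2, -1, 0, 17, 66, 66, 69, 69, 69, 67, 68, 18, 0]
250 [0, 1093, -3, -1, 18, 34, 27, 26, 19, 9, 2, -1, 21, 2]
255 [1, 1, 1, 2, 24, 4, 3, 2, 3, 2, 3, 6, 14, 0]
260 [1, 1, 0, -3, 14, 2, 3, 0, 2, 4, 1, -1, 0, -1]
265 [1, -1, 2, -1, -3, 0, 0, 2, -3, -1, 2, 0, 0, -3]
270 [0, 0, 0, -2, -3, 1, -3, 1, -4, 0, -6, -1, -2, 3]
275 [0, -2, -1, -1, 4, 1, -3, 1, -3, -4, 1, -1, -1, 1]
```

View pics/c1.png

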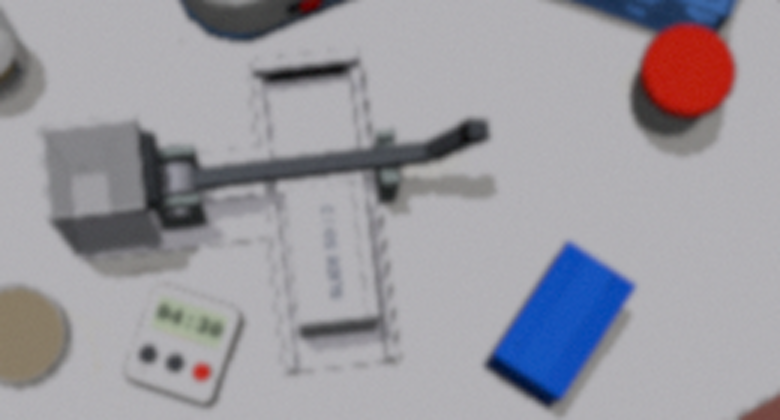

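Top crop: the white carton (cap. chosen) is in the lane at full-image ≈(318,225). The look-alikes are blue cartons at (397,247) and (245,325). Arm tip is at (369,183), cup at (438,160), other lidded cups at (137,152) and (96,166), timer at (271,253), dish at (215,250).

Run:
```python
from h import *
im,d,K,E=load('top0'); P=cloud(d,K,E); Z=P[...,2]
m=np.zeros(Z.shape,bool); 
# arm bar: dark, z 58..75, columns 280..340
g=im.max(-1)
sl=(slice(180,205),slice(280,345)); m[sl]=(g[sl]<110)&(Z[sl]>55)&(Z[sl]<80)
v,u=np.nonzero(m); A=np.array([onplane(a,b,67,K,E)[:2] for a,b in zip(u,v)])
l=cv2.fitLine(A.astype(np.float32),cv2.DIST_HUBER,0,.01,.01).ravel(); print('arm line',l, 'yaw',np.degrees(np.arctan2(-l[0],l[1])) , np.degrees(np.arctan2(l[1],l[0])))
px=lambda x,y:(x/3+210-1/3,y/3+140-1/3)
for n,(x,y,z) in dict(nearL=(292,370,19),nearR=(397,360,19),farL=(256,72,35),farR=(358,62,35),sL=(264,78,19),sR=(353,70,19),rR=(372,205,19),tip=(479,128,107),bend=(430,152,67),postL=(163,165,78),postR=(197,162,78),c1=(300,335,69),c2=(378,324,69),cf1=(283,192,69),cf2=(364,190,69),cup=(688,70,72)).items():
    print(n,onplane(*px(x,y),z,K,E)[:2].round(1))
# carton top
m=np.zeros(Z.shape,np.uint8); sl=(slice(203,250),slice(300,340)); m[sl]=(Z[sl]>60)&(Z[sl]<80)
v,u=np.nonzero(m); print('carton rect',cv2.minAreaRect(P[v,u,:2].astype(np.float32)), np.median(Z[v,u]))
```

```text
arm line [ 1.3605604e-01 -9.9070114e-01  5.7308154e+02  2.3539310e+02] yaw -172.1803 -82.180305
nearL [452.2 244.7]
nearR [459.2 178.3]
farL [642.3 269.8]
farR [649.6 204.4]
sL [643.1 265.2]
sR [649.  207.3]
rR [559.4 194.5]
tip [587.8 133.9]
bend [582.8 160.4]
postL [570.4 323.9]
postR [572.5 303.2]
c1 [467.8 239.3]
c2 [475.  192.1]
cf1 [556.3 250.7]
cf2 [558. 201.]
cup [635.2   1. ]
carton rect ((519.0280151367188, 220.6292266845703), (84.36599731445312, 50.28969955444336), 6.704278945922852) 68.75572094182792
```

Gate origin ≈ (574.4, 227.8) at yaw 7.7°. The carton is at gate (-56, 0). Shut the fingers, turn the tool so tool x = gate y and tool y = gate x, and go to the right of the arm's tip.

```bash
python3 -m jog '[[[0,0,0,0,0,0.0276,0],[0,0,0,0,0,0.0276,0],[0,0,0,0,0,0.0276,0],[0,0,0,0,0,0.0276,0],[0,0,0,0,0,0.0276,0],[0,0,0,0,0,0.0276,0],[-0.5,0.3,0,0,0,0,0],[-0.9,0.54,0,0,0,0,0],[-0.9,0.54,0,0,0,0,0],[-0.9,0.54,0,0,0,0,0],[-0.9,0.54,0,0,0,0,0],[-0.9,0.54,0,0,0,0,0]]]'
cat >> h.py <<'E'
O=np.array([574.4,227.8]); Y=np.radians(7.7)
def gate(p):
    dx,dy=p[0]-O[0],p[1]-O[1]; c,s=np.cos(Y),np.sin(Y); return np.array([c*dx+s*dy,-s*dx+c*dy,p[2]]).round(1)
def st():
    s=telemetry.sense(); print(s['time'],'gate',gate(s['tool_pos']),s['tcp_rot'].round(1),'F',s['ft_force'].round(1),s['finger_gap'].round(1)); return s
E
python3 -c "from h import *;st()"
```

```text
time: 1.6
tool_pos: [413.4, 325.3, 230.9]
tcp_rot: [-180.0, 0.0, 97.8]
ft_force: [0.0, 0.6, -0.1]
finger_gap: -0.2Traceback (most recent call last):
  File "<string>", line 1, in <module>
    from h import *;st()
                    ~~^^
  File "h.py", line 19, in st
    s=telemetry.sense(); print(s['time'],'gate',gate(s['tool_pos']),s['tcp_rot'].round(1),'F',s['ft_force'].round(1),s['finger_gap'].round(1)); return s
                                                                                                                     ^^^^^^^^^^^^^^^^^^^^^
AttributeError: 'float' object has no attribute 'round'
```

```bash
sed -i "s/s\['finger_gap'\].round(1)/round(s['finger_gap'],1)/" h.py
python3 -m jog '[[[-0.86,0.49,0,0,0,0,0],[-0.86,0.49,0,0,0,0,0],[-0.86,0.49,0,0,0,0,0],[-0.86,0.49,0,0,0,0,0],[-0.86,0.49,0,0,0,0,0],[-0.86,0.49,0,0,0,0,0],[0,0,0,0,0,0,0]]]'
python3 - <<'E'
from h import *
st(); im,d,K,E=snap('wrist','w1.png'); st()
for n,p in dict(tip=(0,-96,105),bend=(0,-70,60),org=(0,0,3)).items():
    c,s=np.cos(Y),np.sin(Y); print(n,proj([O[0]+c*p[0]-s*p[1],O[1]+s*p[0]+c*p[1],p[2]],K,E).round())
E
```

```text
time: 2.48
tool_pos: [594.6, 88.1, 230.3]
tcp_rot: [-179.9, 0.0, 97.6]
ft_force: [-0.2, 0.8, 0.0]
finger_gap: 0.4
2.475 gate [   1.3 -141.2  230.3] [-179.9    0.    97.6] F [-0.2  0.8  0. ] 0.4
2.525 gate [   0.7 -139.4  230.3] [-179.9   -0.    97.7] F [ 0.1  0.2 -0.1] 0.1
tip [311. 156.]
bend [312. 113.]
org [312.  24.]
```

View pics/w1.png

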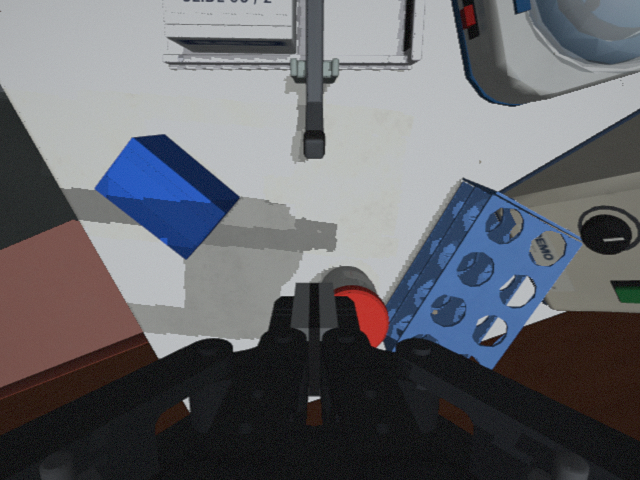

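Wrist view: the arm's black tip is at (315,147), within about 1 mm of my prediction across the arm. The cup (red lid) is at (360,315), to the right. Lower beside the tip.

```bash
python3 -m jog '[[[0,0,0.6,0,0,0,0],[0.05,0,0.8,0,0,0,0],[0,0,0.8,0,0,0,0],[0,0,0.8,0,0,0,0],[0,0,0.4,0,0,0,0],[0.2,0,0,0,0,0,0],[0.16,0,0,0,0,0,0],[0,0,0,0,0,0,0]]]'; python3 -c "from h import *;st()"
```

```text
time: 3.52
tool_pos: [592.1, 112.8, 63.5]
tcp_rot: [179.8, -0.0, 97.9]
ft_force: [0.5, -0.0, 0.3]
finger_gap: 0.3
3.525 gate [   2.1 -116.4   63.5] [179.8  -0.   97.9] F [ 0.5 -0.   0.3] 0.3
```

```bash
python3 -m jog '[[[0.14,0,-0.25,0,0,0,0],[0.14,0,-0.25,0,0,0,0],[0.14,0,-0.25,0,0,0,0],[0.2,0,-0.23,0,0,0,0],[0.2,0,-0.23,0,0,0,0],[0.2,0,-0.23,0,0,0,0]]]'; python3 -c "
from h import *;st();snap('scene','s1.png');st()"
```

```text
time: 4.28
tool_pos: [586.5, 146.8, 140.5]
tcp_rot: [180.0, 1.3, 97.4]
ft_force: [-20.7, -76.4, 46.3]
finger_gap: 0.2
4.275 gate [  1.1 -81.9 140.5] [180.    1.3  97.4] F [-20.7 -76.4  46.3] 0.2
4.325 gate [  2.4 -79.8 142.8] [179.8   1.2  97.4] F [-11.5 -57.1  38.8] -0.1
```

View pics/s1.png

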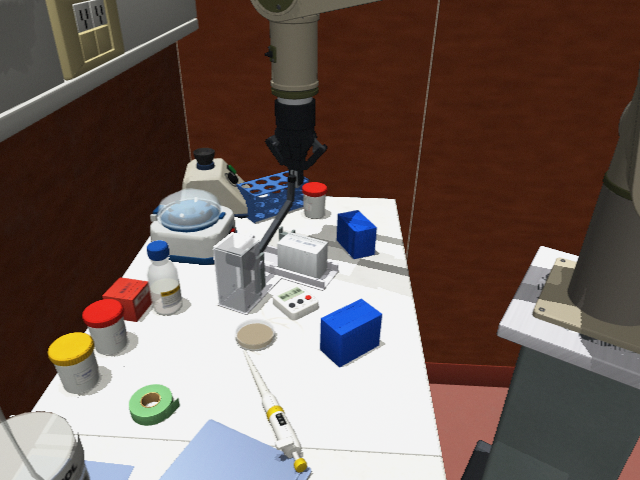

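Scene view: the barrier is partly raised (about 25°), its tip at the fingers at (293,185). The force was high because I moved faster than the arm's damping allows, so wait and go slower.

```bash
python3 -m jog '[[[0,0,0,0,0,0,0],[0,0,0,0,0,0,0],[0,0,0,0,0,0,0]]]'; python3 -c "
from h import *;st()"
```

```text
time: 4.7
tool_pos: [587.8, 148.5, 141.5]
tcp_rot: [179.7, 1.1, 97.4]
ft_force: [-14.4, -63.4, 40.1]
finger_gap: -0.1
4.7 gate [  2.7 -80.4 141.5] [179.7   1.1  97.4] F [-14.4 -63.4  40.1] -0.1
```

The arm is locked by friction: the finger is pushing it left and down. Raise the tool so that friction helps instead.

```bash
python3 -m jog '[[[0,0,-0.12,0,0,0,0],[0,0,-0.12,0,0,0,0],[0,0,-0.12,0,0,0,0],[0,0,-0.12,0,0,0,0]]]'; python3 -c "
from h import *;st()"
```

```text
time: 5.2
tool_pos: [585.2, 161.2, 160.3]
tcp_rot: [179.8, 0.0, 97.7]
ft_force: [-0.3, -0.5, -1.2]
finger_gap: -0.1
5.2 gate [  1.8 -67.4 160.3] [179.8   0.   97.7] F [-0.3 -0.5 -1.2] -0.1
```

```bash
python3 -m jog '[[[0.08,0,-0.08,0,0,0,0],[0.08,0,-0.08,0,0,0,0],[0.08,0,-0.08,0,0,0,0],[0.08,0,-0.08,0,0,0,0],[0.08,0,-0.08,0,0,0,0],[0.08,0,-0.08,0,0,0,0]]]'; python3 -c "
from h import *;st()
im,d,K,E=snap('top','t1.png')
cv2.imwrite('pics/c2.png',cv2.resize(im[100:280,200:470,::-1],None,fx=2.5,fy=2.5))"
```

```text
time: 5.95
tool_pos: [582.3, 184.3, 184.6]
tcp_rot: [179.8, 0.2, 97.8]
ft_force: [1.3, -11.3, 10.2]
finger_gap: 0.0
5.95 gate [  2.  -44.2 184.6] [179.8   0.2  97.8] F [  1.3 -11.3  10.2] 0.0
```

View pics/c2.png

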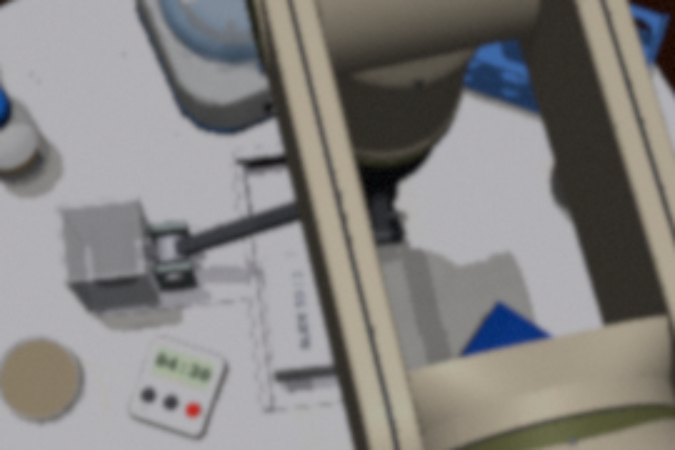

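Top crop: the arm is rising, its bar running from the post at (185,245) up under the robot's link. Dish and timer look undisturbed. Continue.

```bash
python3 -m jog '[[[0.1,0,-0.09,0,0,0,0],[0.1,0,-0.09,0,0,0,0],[0.1,0,-0.09,0,0,0,0],[0.1,0,-0.08,0,0,0,0],[0.1,0,-0.08,0,0,0,0],[0.1,0,-0.06,0,0,0,0]]]'; python3 -c "
from h import *;st()"
```

```text
time: 6.75
tool_pos: [578.2, 215.3, 209.4]
tcp_rot: [179.7, 0.1, 97.8]
ft_force: [1.6, -6.4, 11.4]
finger_gap: -0.0
6.75 gate [  2.1 -12.9 209.4] [1.797e+02 1.000e-01 9.780e+01] F [ 1.6 -6.4 11.4] -0.0
```

```bash
python3 -m jog '[[[0.12,0,-0.04,0,0,0,0],[0.12,0,-0.04,0,0,0,0],[0.12,0,-0.02,0,0,0,0],[0.12,0,0,0,0,0,0],[0.12,0,0,0,0,0,0],[0,0,0,0,0,0,0],[0,0,0,0,0,0,0]]]'; python3 -c "
from h import *;st()
im,d,K,E=snap('scene','s2.png')
cv2.imwrite('pics/c3.png',cv2.resize(im[80:360,140:440,::-1],None,fx=2,fy=2))"
```

```text
time: 7.62
tool_pos: [576.3, 244.1, 220.8]
tcp_rot: [179.3, 0.1, 97.7]
ft_force: [-6.7, -16.3, 39.1]
finger_gap: -0.0
7.625 gate [  4.1  15.9 220.8] [1.793e+02 1.000e-01 9.770e+01] F [ -6.7 -16.3  39.1] -0.0
```

View pics/c3.png

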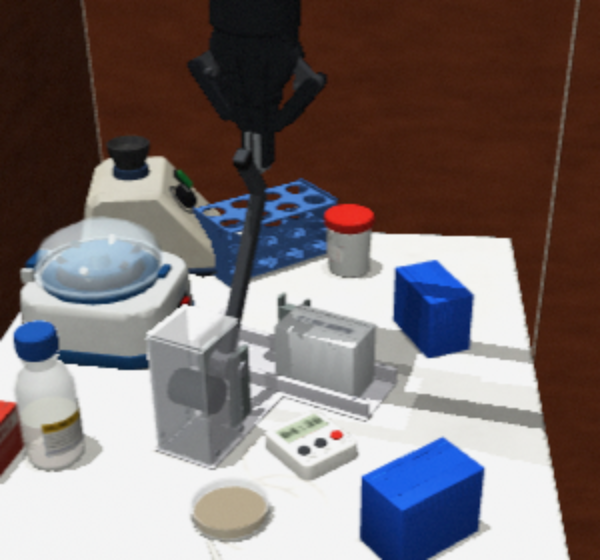

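Scene crop: the arm is about 60–65° up, its tip just left of the fingers at (240,160). That is past balance, so back off and see whether it carries on.

```bash
python3 -m jog '[[[0,0,-0.2,0,0,0,0],[0,0,-0.2,0,0,0,0],[-0.2,0,-0.1,0,0,0,0],[-0.2,0,0,0,0,0,0],[0,0,0,0,0,0,0],[0,0,0,0,0,0,0],[0,0,0,0,0,0,0],[0,0,0,0,0,0,0]]]'; python3 -c "
from h import *;st()
im,d,K,E=snap('scene','s3.png')
cv2.imwrite('pics/c4.png',cv2.resize(im[80:360,140:440,::-1],None,fx=2,fy=2))"
```

```text
time: 8.68
tool_pos: [575.0, 225.7, 235.6]
tcp_rot: [-180.0, -0.0, 97.8]
ft_force: [-1.0, -0.2, -0.5]
finger_gap: 0.0
8.675 gate [  0.3  -2.2 235.6] [-180.    -0.    97.8] F [-1.  -0.2 -0.5] 0.0
```

View pics/c4.png

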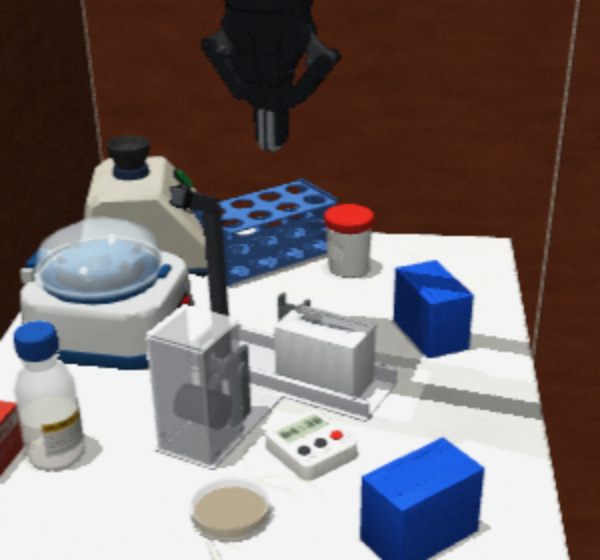

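Scene crop: the arm stands upright on its stop, with its tip at (180,195), clear of the robot. Now retreat behind the carton and turn the tool by 90° so the narrow sides of the fingers face it.

```bash
python3 -m jog '[[[0,-0.7,0,0,0,0,0],[0,-0.8,0,0,0,0,0],[0,-0.8,0,0,0,0,0],[0,-0.5,0,0,0,0,0],[0,0,0.3,0,0,-0.0278,0],[0,0,0.3,0,0,-0.0278,0],[0,0,0.3,0,0,-0.0278,0],[0,0,0.3,0,0,-0.0278,0],[0,0,0.3,0,0,-0.0278,0],[0,0,0.3,0,0,-0.0278,0],[0,0,0.3,0,0,-0.0278,0],[0,0,0.3,0,0,-0.0278,0]]]'; python3 -m jog '[[[0,0,0,0,0,-0.0278,0],[0,0,0,0,0,0,0]]]';python3 -c "
from h import *;st()
im,d,K,E=snap('wrist','w2.png')
P=cloud(d,K,E);Z=P[...,2]
m=(Z>58)&(Z<78)&(abs(P[...,0]-519)<75)&(abs(P[...,1]-221)<50)
print(m.sum()); 
if m.sum()>300:
  r=cv2.minAreaRect(P[m][:,:2].astype(np.float32)); print(r,gate(np.r_[r[0],70]))"
```

```text
time: 10.22
tool_pos: [436.5, 206.6, 115.5]
tcp_rot: [180.0, 0.0, 178.2]
ft_force: [-0.7, -0.3, -0.8]
finger_gap: 0.0
time: 10.48
tool_pos: [436.4, 206.5, 115.7]
tcp_rot: [-180.0, -0.0, -172.2]
ft_force: [0.2, 0.2, 0.4]
finger_gap: -0.4
10.475 gate [-139.7   -2.6  115.7] [-180.    -0.  -172.2] F [0.2 0.2 0.4] -0.4
460
((499.6333923339844, 226.27210998535156), (14.568979263305664, 59.62089157104492), 67.9876480102539) [-74.3   8.5  70. ]
```

View pics/w2.png

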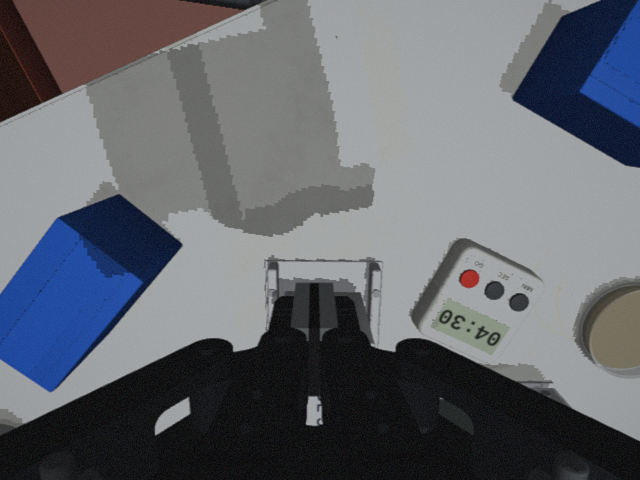

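Wrist view: the fingers are over the near lane end at (314,290), between the rails at x 268 and 380, and the timer is clear at (480,300). Lower, centre by 2.6 mm, and close up to the carton.

```bash
python3 -m jog '[[[0,0.05,0.5,0,0,0,0],[0,0,0.6,0,0,0,0],[0,0,0.5,0,0,0,0],[0,0,0.2,0,0,0,0],[-0.2,0,0,0,0,0,0],[-0.2,0,0,0,0,0,0],[-0.12,0,0,0,0,0,0],[-0.12,0,0,0,0,0,0],[-0.12,0,0,0,0,0,0],[-0.12,0,0,0,0,0,0]]]'; python3 -c "
from h import *;st()"
```

```text
time: 11.78
tool_pos: [479.9, 215.0, 25.8]
tcp_rot: [-180.0, -0.0, -172.1]
ft_force: [-0.5, -0.5, -0.8]
finger_gap: -0.1
11.775 gate [-95.3  -0.1  25.8] [-180.    -0.  -172.1] F [-0.5 -0.5 -0.8] -0.1
```

```bash
python3 -m jog '[[[-0.12,0,0,0,0,0,0],[-0.12,0,0,0,0,0,0],[-0.12,0,0,0,0,0,0],[-0.12,0,0,0,0,0,0],[-0.12,0,0,0,0,0,0],[-0.12,0,0,0,0,0,0],[-0.12,0,0,0,0,0,0],[-0.12,0,0,0,0,0,0],[-0.12,0,0,0,0,0,0],[-0.12,0,0,0,0,0,0]]]'; python3 -c "
from h import *;st()"
python3 -m jog '[[[-0.06,0,0,0,0,0,0],[-0.06,0,0,0,0,0,0],[0,0,0,0,0,0,0]]]'; python3 -c "
from h import *;st()"
```

```text
time: 13.02
tool_pos: [539.5, 223.2, 25.8]
tcp_rot: [-180.0, -0.0, -172.1]
ft_force: [-0.8, 0.6, 0.0]
finger_gap: 0.2
13.025 gate [-35.2   0.1  25.8] [-180.    -0.  -172.1] F [-0.8  0.6  0. ] 0.2
time: 13.4
tool_pos: [545.2, 224.0, 25.8]
tcp_rot: [-180.0, 0.0, -172.1]
ft_force: [0.4, -0.5, -0.5]
finger_gap: 0.1
13.4 gate [-29.4   0.2  25.8] [-180.     0.  -172.1] F [ 0.4 -0.5 -0.5] 0.1
```

Now small steps until the stop pushes back.

```bash
for i in 1 2 3; do python3 -m jog '[[[-0.03,0,0,0,0,0,0],[-0.03,0,0,0,0,0,0],[0,0,0,0,0,0,0]]]' | grep -E 'pos|force'; done; python3 -c "
from h import *;st()"
```

```text
tool_pos: [548.1, 224.4, 25.8]
ft_force: [-0.4, 0.0, -0.0]
tool_pos: [550.6, 224.8, 25.6]
ft_force: [-2.9, -0.4, 1.6]
tool_pos: [550.6, 224.7, 24.4]
ft_force: [-15.0, -2.2, 6.4]
14.525 gate [-24.    0.1  24.4] [-180.    -0.4 -172.1] F [-15.   -2.2   6.4] 0.1
```

The stop pushes back with 15 N at tool x = -24 (predicted -23.5). Back off and look.

```bash
python3 -m jog '[[[0.1,0,0,0,0,0,0],[0.4,0,0,0,0,0,0],[0.8,0,0,0,0,0,0],[0.8,0,0,0,0,0,0],[0.4,0,-0.5,0,0,0,0],[0,0,-0.8,0,0,0,0],[0,0,-0.8,0,0,0,0],[0.6,0,-0.5,0,0,0,0],[0.8,0,0,0,0,0,0],[0,0,0,0,0,0,0]]]'; python3 -c "
from h import *;st()
im,d,K,E=snap('top','t2.png');P=cloud(d,K,E);Z=P[...,2]
im2,*_=snap('scene','s4.png')
a=cv2.resize(im[120:300,200:470,::-1],(800,533));cv2.imwrite('pics/c5.png',a)
cv2.imwrite('pics/c6.png',cv2.resize(im2[80:360,140:440,::-1],None,fx=2,fy=2))
g=np.apply_along_axis(gate,-1,P[150:250,280:350])
m=(g[...,2]>60)&(g[...,2]<78)&(abs(g[...,1])<32)&(g[...,0]<90)&(g[...,0]>-110)
r=cv2.minAreaRect(g[m][:,:2].astype(np.float32)); print(r,m.sum(),np.median(g[m][:,2]))"
```

```text
time: 15.78
tool_pos: [359.7, 198.4, 156.2]
tcp_rot: [180.0, 0.1, -172.1]
ft_force: [0.7, -0.7, 0.7]
finger_gap: -0.1
15.775 gate [-216.7   -0.3  156.2] [ 1.800e+02  1.000e-01 -1.721e+02] F [ 0.7 -0.7  0.7] -0.1
((31.756675720214844, 1.395925521850586), (50.30445098876953, 86.58147430419922), 89.76802825927734) 1225 68.7
```

View pics/c5.png

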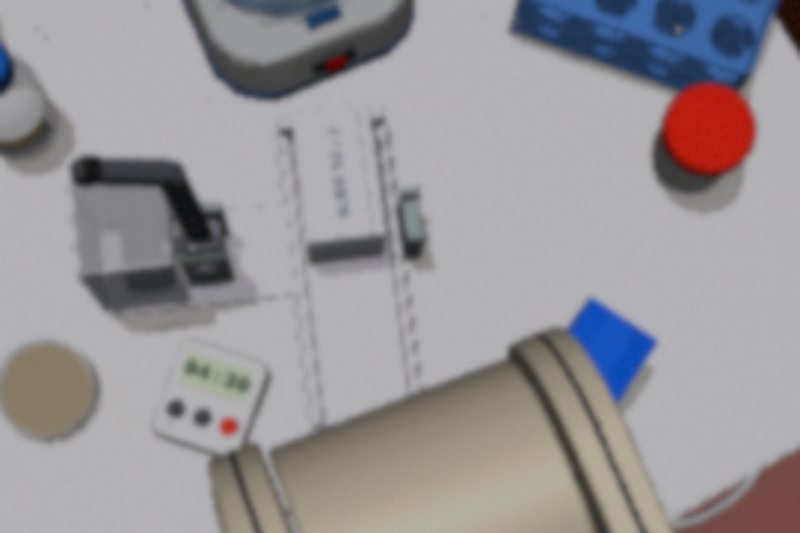

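View pics/c6.png

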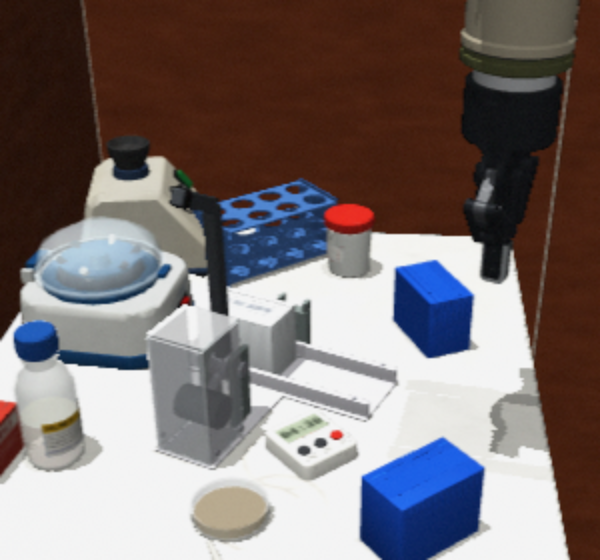

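Both views show the arm upright (tip at (87,168) in the top crop) and the carton against the stop. It measures at gate x ≈ 31 mm, upright and square to the lane. Cup, timer and dish look unmoved, and nothing is being touched, so hand in.

```bash
python3 -c "
from h import *; print(job.hand_in())"
```

```text
the job is handed in; nothing more can be done
None
```

The barrier arm is raised and stays up by itself, and the white carton is home against the end stop. I handed the job in at about 16 s of the 45 s allowed.

**Last checks:**
- **Barrier:** it carried on to its stop after I let go, and still stood upright about 7 s later.
- **Carton:** it measured at gate x = 31.8 mm against the 30 mm target, within measuring error. It stands level and square in the lane. The end stop pushed back with about 15 N at the expected position.
- **Bystanders:** the cup, timer and dish look unmoved in the pictures; I did not re-measure them. The robot was clear of everything when I handed in.

**What went wrong:** on the first barrier push the fingers and arm briefly locked by friction. The wrist force reached about 90 N, below the 120 N limit. As far as I could judge, only the fingers were touching the arm, but I did not confirm that; if the gripper's body was touching, that would exceed its 40 N limit. Raising the tool freed the arm. A later reading while pushing was about 43 N at the wrist.

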